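# Set the ring holder's size knob to the red mark and lock it

### The job

On the pewter ring holder, turn the black size knob until its white pointer stands at the red mark on the dial, then pull the knob straight up, fully out until you feel it come up firmly but gently against its stop, so that it is locked there, and let go. The lock notch lies a little to one side or the other of the mark: feel for it by easing the knob to and fro about the mark under a light pull, never forcing the knob outward while the lock blocks it. Leave the other things on the counter where they are.

Things in the scene. Friction and masses are not known exactly. Their poses are not given: they have to be found in the camera images.
- holder: Fixed pewter ring holder: a block 115 x 115 x 40 mm with a round drum (96 mm across) on it up to 66 mm above the counter, carrying dial and knob. 100 mm from the knob axis along its own +x stands a tapered ring post, 26 mm thick, 97 mm high. Origin: centre of the block's underside, on the knob axis; z up.
- dial: Thin brass-coloured dial disc, 90 mm across, 4 mm thick, on the drum (its top is 70 mm above the counter), with black ticks and one red mark. It stays still. Inside it sits the sprung lock plate. Origin: on the knob axis at the disc's underside, 66 mm above the counter; its x axis points from there to the red mark; z up.
- mark (a point): Centre of the red mark (14 x 6 mm) on the dial's top face, 37.5 mm from the knob axis. The lock's only notch, unseen, has its middle up to 0.26 rad (15 degrees) to either side of the mark; the knob enters it only within 0.027 rad of that middle. When the knob is turned under a light pull, the pull force drops away as the notch comes.
- knob: Black upright bar grip, 44 mm long (x), 14 mm wide (y), 32 mm tall (8 to 40 mm above its origin), on a green stem. A 5 mm wide white nose on the bar's +x end and a white line on top are the pointer. Origin: on the vertical knob axis, at the dial's origin when pushed in; its height above the dial's origin is the distance pulled out. Pinch it across its width from above.
- knob_grip (a point): Point to grip on the knob axis, 11 mm below the bar's top (95 mm above the counter when pushed in). It slides up against 2 N of friction and stays where left. Off the notch it rises 2 mm, then lifts the lock plate against its spring, 2 N per mm; in the notch it rises freely to its stop, somewhere 10.5 to 20 mm out, which meets the same spring: draw it there to 2 N or more. Over 12 N on the plate forces the lock.
- pointer (a point): Tip of the white pointer nose, 31 mm from the knob axis. The knob turns about its vertical axis against 0.05 N m and stays where it is left. From the start the mark lies 0.5 to 1.5 rad anticlockwise (seen from above); the knob can turn at least 0.5 rad past it. Pulled fully out in the notch, it cannot turn: it is locked.
- lockplate (a joint): How far (m) the knob has lifted the hidden sprung lock plate inside the dial: 0 at rest, 0.001 for each 2 N with which the knob presses up on it; over 0.006 (12 N) the lock is forced. It cannot be seen; feel it as the pull on the knob.
- cone_a: Loose ivory-white acrylic ring cone, 44 mm foot, 67 mm high, standing beside the holder; leave alone. Origin: centre of its underside.
- cone_b: A second cone, alike; leave alone.
- file: Loose half-round steel file with a wooden handle, 195 mm long, lying along its x; leave alone.
- ring_gauge: Loose bronze gauge ring, 52 mm across, 9 mm high, lying flat; leave alone.
- loupe: Loose black loupe, 34 mm across, 24 mm high; leave alone.
- gold_ring: Loose gold ring, 23 mm across, lying flat; leave alone.
- cherry_box: Fixed open cherry box, 170 x 240 x 65 mm, its lid standing open behind it to about 235 mm height; origin: centre of its underside. An obstacle only.
Mind the look-alikes: they are no part of the job. Of the things like the holder, leave any that is orange; of the rest the smaller one is meant.

How it is judged:
By the outcome, as a careful person would: the job done as asked, in the order asked, and still so for the second after the job is handed in, with the robot touching nothing.
It also fails if it takes over 70 s, if anything falls off the work surface, if the arm or the gripper's body presses on something with over 40 N, if the wrist force passes 120 N, or if a joint passes its speed limit or range.

### The arm

A 6-joint arm with a two-finger parallel gripper is mounted at the origin on the work surface. World frame = base frame: x ahead of the robot, y to its left, z up, the work surface at z = 0. Lengths are in m, angles in rad, forces in N, time in s.
With the tool pointing down it reaches from about 0.25 to 0.725 m from the base axis. Payload 4 kg.
Tool frame: the origin (TCP) lies midway between the tips of the shut fingers; the grasp point (between the pads) lies 19 mm behind it; z points along the fingers, y is the line along which they close (so a half turn about z gives the same grasp; the last joint's range is limited). The gripper opens to 85 mm and grips with 20 to 120 N. Pads are 22 mm wide; open, the fingers measure 114 mm over their backs; the gripper's body (76 mm by 85 mm) begins 54 mm behind the grasp point. The pads swing forward as they close: fully open they stand 13 mm farther back than shut.
Start: joints at [1.133, 0.241, 0.005, 1.335, 0, 1.571], TCP at [0.212, 0.453, 0.231] pointing down, gripper open.
Joint ranges: [-2.72, 2.72], [-1.05, 1.87], [-1.09, 1.28], [-1.99, 2.15], [-1.42, 1.44], [-3.14, 3.14]. Speed limits (rad/s): [2.79, 2.79, 3.14, 3.14, 3.14, 3.14].

### API

Orientations are given as a unit quaternion [x, y, z, w].
In Python, from workcell import status, camera, get_calibration, ticket gives the robot as it stands.
- The arm moves only by the shell command python3 -m creep 'ROWS' [OPENING]. ROWS is JSON, a list of rows, each a list of 6 numbers: the shift along the world's x, y, z in cm, then the turn, a rotation vector about the world's x, y, z in degrees. A call has 1 to 8 rows; each row shifts and turns the commanded pose from where the row before left it; what a row does not reach is not made up. A row lasts 1/10 s, in which the tool goes at most 50 mm and 8.59 degrees, less where a joint would pass 70% of its speed; a pose out of reach is approached as far as the arm can. A call is refused whole if a number of a shift passes 5 or a number of a turn 8.59, either way. A call with a gripper value outside its range is refused whole. OPENING is the opening, from -1 (shut) to 1 (fully open), so that 0 is half open, set as the call begins (- or left out, the last holds). The fingers move at their own pace and stop on an object; the grip force is fixed at half the most. Time passes only in rows, so rows that do not move let the fingers close. It gives the time, the measured TCP pose, the force, the opening and the grip force at its end, in the units of the state.
- status.get_obs(): the state, without advancing time (a new reading comes with each control period).
- camera(name): name is "scene" or "top" or "wrist"; returns the picture (480x640x3 uint8, red, green, blue); there is no depth.
- get_calibration(name): a dict with "fx", "fy", "cx", "cy" (pixels), "rvec" (rotation vector, rad) and "tvec" (3), from world to camera coordinates, as OpenCV has them; the wrist camera has in their place "tool_from_camera" (4x4, takes a point from camera to tool coordinates, whose origin is the TCP and whose axes are the flange's). Camera axes: x right, y down, z forward; pixel columns grow to the right and rows downward; lengths in m; the calibration is good to about 2 mm. A picture is of the moment at which its call begins: read the wrist's pose just before it. get_calibration takes no time and is no camera call.
- ticket.job_done(): hands the job in; it is judged then, once.
The state is a dict: "clock": time; "joint_pos": joint angles; "joint_vel": joint speeds; "tau": joint torques, N m; "eef_pos": TCP position; "tool_rot": TCP orientation; "ft_force": force on the tool from outside, world axes, zero at the start; "ft_torque": the same for the moment, N m; "grip_width": finger opening in m; "grasp_force": force on a finger pad.
Only numpy, scipy, OpenCV 4.12 (cv2) and the standard library are available. Lean on these libraries where they do the work, as an engineer would, in place of code of your own. Each camera call takes 0.05 s, during which the arm holds its last target. There are 200 camera calls.

## Working session

There is one attempt and no reset: what is moved stays moved. The work goes in short steps, Python scripts to look and compute and a shell command to move; the robot and the scene stay as the last step left them, time stands still between calls to the robot, and variables do not carry over. Pictures are saved under pics/ and viewed, at most 10 in all, crops included, and the job is handed in when it is done.

```bash
mkdir -p pics; ls; cat > h.py <<'E'
import numpy as np, cv2
from workcell import status,camera,get_calibration,ticket
from scipy.spatial.transform import Rotation as R
def ray(name,u,v):
    c=get_calibration(name); d=np.array([(u-c['cx'])/c['fx'],(v-c['cy'])/c['fy'],1.])
    if name=='wrist':
        o=status.get_obs(); T=np.array(c['tool_from_camera']); Q=R.from_quat(o['tool_rot']).as_matrix()
        return Q@T[:3,3]+np.array(o['eef_pos']), Q@T[:3,:3]@d
    M=R.from_rotvec(np.ravel(c['rvec'])).as_matrix(); return -M.T@np.ravel(c['tvec']), M.T@d
def onz(name,u,v,z):
    o,d=ray(name,u,v); return o+d*(z-o[2])/d[2]
def snap(name,f):
    im=camera(name); cv2.imwrite('pics/'+f,im[:,:,::-1]); return im
E
python3 - <<'E'
from h import *
print(status.get_obs())
snap('top','t0.png'); snap('scene','s0.png'); print(get_calibration('top'))
E
```

```text
pics
{'clock': 0.0, 'joint_pos': array([ 1.13299476e+00,  2.41405821e-01,  3.72579167e-03,  1.33518376e+00,
       -2.39273889e-06,  1.57078445e+00]), 'joint_vel': array([ 0.00119312, -0.00071912,  0.00033898,  0.00057261,  0.00084597,
       -0.00012046]), 'tau': array([-1.60425305e-03, -3.72317004e+01,  2.52409476e+01,  1.68732530e-02,
       -2.09082731e-05,  6.34782520e-07]), 'eef_pos': array([0.21171038, 0.45227655, 0.23041712]), 'tool_rot': array([ 2.17150855e-01,  9.76137509e-01, -1.00932242e-03, -2.23320114e-04]), 'ft_force': array([0.40328294, 0.54345614, 0.28984623]), 'ft_torque': array([0.01427611, 0.00679091, 0.04091105]), 'grasp_force': 0.0, 'grip_width': 0.08552512895995293}
{'fx': 494.693458838248, 'fy': 494.693458838248, 'cx': 317.3158876486854, 'cy': 234.7336311980536, 'rvec': array([ 1.98084029, -2.22697574,  0.24402699]), 'tvec': array([0.03662847, 0.4439636 , 1.39821299])}
```

View pics/t0.png

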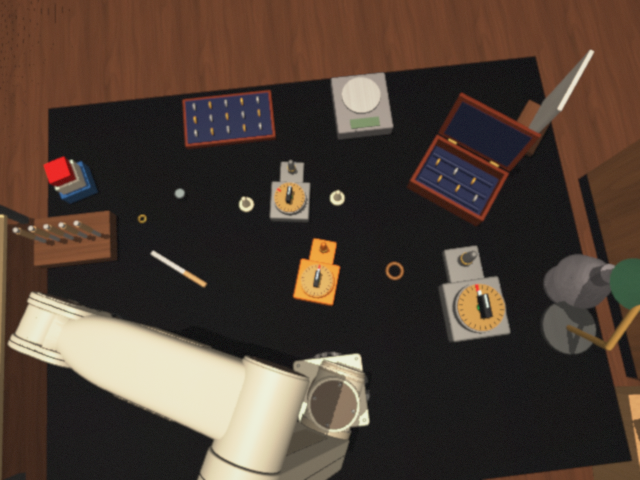

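View pics/s0.png

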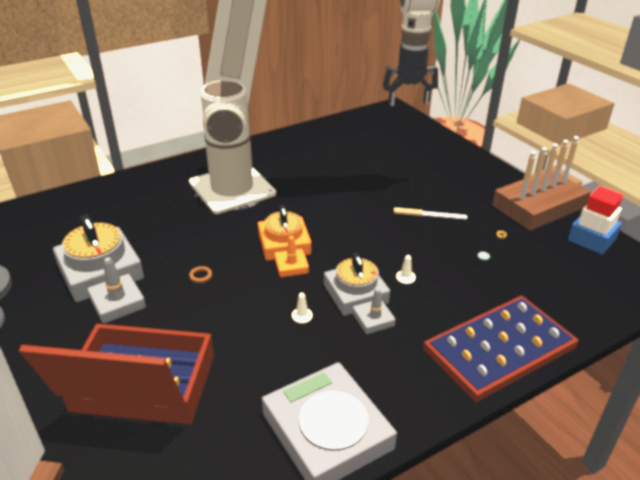

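The candidates in the top view are the orange holder (317,280), the large pewter one (480,308) and the small pewter one (290,198). The orange one is excluded, and of the other two the smaller is meant, so I choose (290,198). Its dial is about 33 px across, which fits 90 mm. I'll check it in one crop.

```bash
python3 - <<'E'
from h import *
im=cv2.imread('pics/t0.png'); c=im[150:240,240:360]; cv2.imwrite('pics/c0.png',cv2.resize(c,None,fx=6,fy=6,interpolation=cv2.INTER_CUBIC))
hsv=cv2.cvtColor(c,cv2.COLOR_BGR2HSV)
m=cv2.inRange(hsv,(8,90,100),(30,255,255)); m=cv2.morphologyEx(m,cv2.MORPH_CLOSE,np.ones((9,9)))
n,l,s,ce=cv2.connectedComponentsWithStats(m); i=1+s[1:,4].argmax(); u,v=ce[i]+[240,150]
k=max(cv2.findContours((l==i).astype('uint8'),0,1)[0],key=cv2.contourArea);e=cv2.fitEllipse(k); print(s[i],u,v,e, onz('top',u,v,.07), onz('top',e[0][0]+240,e[0][1]+150,.07))
for q in [(247,204),(337,198),(293,165)]: print(onz('top',*q,.05))
E
```

```text
[ 34  32  31  30 730] 289.06575342465754 196.93835616438355 ((49.076541900634766, 46.937828063964844), (28.846240997314453, 30.364849090576172), 83.36553955078125) [0.56335057 0.05422813 0.07      ] [0.56334846 0.0541965  0.07      ]
[0.56253628 0.18115533 0.05      ]
[ 0.54957592 -0.08655195  0.05      ]
[0.66842362 0.03254198 0.05      ]
```

View pics/c0.png

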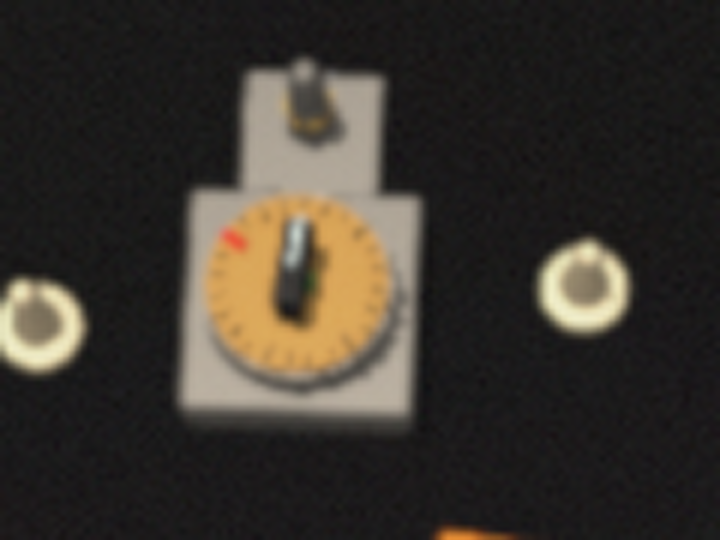

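The crop shows the pewter holder with the red mark at top-view px (279,190). The bar is near (289,195) with its white nose pointing up (+x), and the post is at the top, so the choice holds. Next I'll work out the angles and the wrist camera offset.

```bash
python3 - <<'E'
from h import *
C=onz('top',289.07,196.94,.07); 
M=onz('top',240+233/6,150+240/6,.07); N=onz('top',240+300/6,150+219/6,.106); B=onz('top',240+291/6,150+300/6,.1)
print(C,M,N,B); 
for a,b in ((C,M),(B,N)): d=b-a; print(np.degrees(np.arctan2(d[1],d[0])),np.hypot(*d[:2]))
print(get_calibration('wrist'))
Q=R.from_quat(status.get_obs()['tool_rot']).as_matrix();print(Q)
E
```

```text
[0.56334409 0.05421627 0.07      ] [0.58810617 0.08196435 0.07      ] [0.5828896  0.04730895 0.106     ] [0.54502563 0.0559475  0.1       ]
48.25464621749848 0.03719027518054999
-12.85188994578927 0.03883690699048851
{'fx': 347.9131499503983, 'fy': 347.9131499503983, 'cx': 319.2828978600292, 'cy': 238.1451330956396, 'tool_from_camera': array([[-3.73391106e-04, -9.53825210e-01, -3.00361996e-01,
         7.67301577e-02],
       [ 9.99999930e-01, -3.50613082e-04, -1.29735065e-04,
        -6.10915393e-04],
       [ 1.84337307e-05, -3.00362024e-01,  9.53825275e-01,
        -1.42412974e-01],
       [ 0.00000000e+00,  0.00000000e+00,  0.00000000e+00,
         1.00000000e+00]])}
[[-9.05677437e-01  4.23966684e-01 -7.94642959e-04]
 [ 4.23967429e-01  9.05675907e-01 -1.66427857e-03]
 [ 1.40903175e-05 -1.84420228e-03 -9.99998299e-01]]
```

```bash
python3 -m creep '[[3.2,-3.6,0,0,0,2],[3.2,-3.6,0,0,0,2],[3.2,-3.6,0,0,0,2],[3.2,-3.6,0,0,0,2],[3.2,-3.6,0,0,0,2],[3.2,-3.6,0,0,0,2],[3.2,-3.6,0,0,0,2],[3.2,-3.6,0,0,0,1]]'
python3 -m creep '[[3.2,-3.6,0,0,0,0],[3.2,-3.6,0,0,0,0],[3.1,-3.7,0,0,0,0],[0,0,-3,0,0,0],[0,0,0,0,0,0],[0,0,0,0,0,0]]'
python3 - <<'E'
from h import *
o=status.get_obs(); print(o['joint_pos'],o['eef_pos'],R.from_quat(o['tool_rot']).as_matrix())
snap('wrist','w0.png')
E
```

```text
clock: 0.9
eef_pos: [0.4687, 0.163, 0.231]
tool_rot: [0.087, 0.996, -0.0, -0.0]
ft_force: [1.0, 1.0, -1.0]
grip_width: 0.0857
grasp_force: 0.0
clock: 1.5
eef_pos: [0.5617, 0.0559, 0.2004]
tool_rot: [0.088, 0.996, -0.0, -0.002]
ft_force: [0.1, -0.5, 0.2]
grip_width: 0.0854
grasp_force: 0.0
[9.90584914e-02 3.85655794e-01 1.26734508e-01 1.31557217e+00
 2.14827828e-04 2.74969283e-01] [0.56169381 0.05588877 0.20039093] [[-9.84560794e-01  1.75003862e-01 -3.70024009e-03]
 [ 1.75005612e-01  9.84567424e-01 -1.51857667e-04]
 [ 3.61656018e-03 -7.97075886e-04 -9.99993143e-01]]
```

View pics/w0.png

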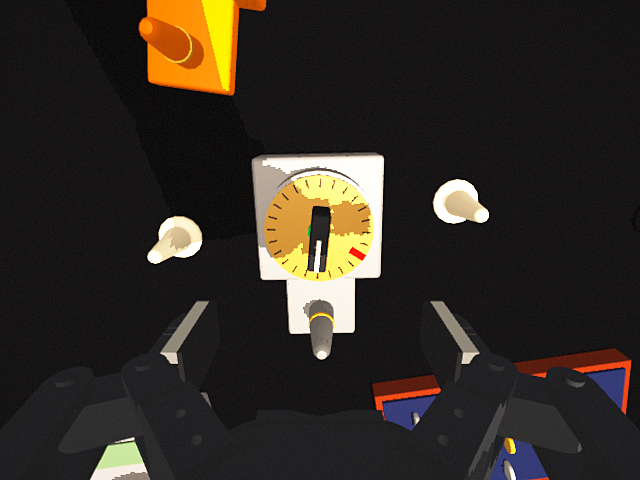

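The wrist view shows the small pewter dial centred near (319,228), with the red mark at (357,254). The black bar's white line runs from about (319,240) to (317,271), and the post lies beyond at (321,330). Now I'll measure these.

```bash
cat > m.py <<'E'
from h import *
def meas(f,zt=.106):
    im=cv2.imread(f); x0,y0,x1,y1=240,150,400,300
    hsv=cv2.cvtColor(im,cv2.COLOR_BGR2HSV); H,S,V=[a.astype(int) for a in cv2.split(hsv)]
    roi=np.zeros(H.shape,bool); roi[y0:y1,x0:x1]=1
    br=roi&(H>12)&(H<35)&(S>90)&(V>100); br=cv2.morphologyEx(br.astype('uint8'),cv2.MORPH_OPEN,np.ones((3,3)))
    k=np.vstack(cv2.findContours(br,0,1)[0]); e=cv2.fitEllipse(cv2.convexHull(k)); print(e)
    C=onz('wrist',*e[0],.07)
    ys,xs=np.nonzero(roi&((H<6)|(H>174))&(S>150)&(V>120)); M=onz('wrist',xs.mean(),ys.mean(),.07)
    disc=cv2.ellipse(np.zeros(H.shape,'uint8'),(e[0],(e[1][0]*.85,e[1][1]*.95),e[2]),1,-1)>0
    dark=(disc&(V<60)).astype('uint8'); wh=(disc&(S<50)&(V>180))
    n,l,s,c=cv2.connectedComponentsWithStats(dark); i=1+s[1:,4].argmax(); 
    ys,xs=np.nonzero(wh|(l==i)); P=np.array([onz('wrist',a,b,zt)[:2] for a,b in zip(xs,ys)])
    yw,xw=np.nonzero(wh); W=np.array([onz('wrist',a,b,zt)[:2] for a,b in zip(xw,yw)])
    a=lambda d:np.degrees(np.arctan2(d[1],d[0]))
    u=np.linalg.svd(W-W.mean(0),full_matrices=False)[2][0]; u=u if u@(W.mean(0)-C[:2])>0 else -u
    print('C',C[:2],'mark ang',a((M-C)[:2]),np.linalg.norm((M-C)[:2]),'bar ctr',P.mean(0),'white',W.mean(0),len(W),'line ang',a(u),'from C',a(W.mean(0)-C[:2]), 'ext',np.ptp(W@u))
    p=P@u; print('bar len',np.ptp(p),'width',np.ptp(P@[-u[1],u[0]]),cv2.minAreaRect(P.astype('f4')*1000))
if __name__=='__main__':
    import sys; meas(sys.argv[1])
E
python3 m.py pics/w0.png
```

```text
((318.3515625, 227.701904296875), (105.94046783447266, 109.53649139404297), 90.75162506103516)
C [0.562434   0.05496413] mark ang 45.269418323793495 0.039113867946007554 bar ctr [0.55854231 0.0561065 ] white [0.57457102 0.05197229] 147 line ang -15.35671497764444 from C -13.847663842646808 ext 0.024404042884619948
bar len 0.049861860335070896 width 0.013399865925070836 ((561.6982421875, 55.475738525390625), (13.369256019592285, 49.86574172973633), 74.9273681640625)
```

```bash
python3 -m creep '[[0.07,-0.1,-3,0,0,-4.5],[0,0,-3,0,0,0],[0,0,-3,0,0,0],[0,0,-2,0,0,0],[0,0,-1.4,0,0,0],[0,0,0,0,0,0],[0,0,0,0,0,0],[0,0,0,0,0,0]]'
python3 - <<'E'
from h import *
o=status.get_obs(); print(o['eef_pos'],o['ft_force'],o['ft_torque'],R.from_quat(o['tool_rot']).as_rotvec(),R.from_quat(o['tool_rot']).as_matrix()[:,1])
E
```

```text
clock: 2.35
eef_pos: [0.5649, 0.0555, 0.0793]
tool_rot: [0.126, 0.992, 0.0, 0.002]
ft_force: [-0.2, 0.1, 0.5]
grip_width: 0.0852
grasp_force: 0.0
[0.56487083 0.05552169 0.07927654] [-0.23305063  0.05930988  0.52559789] [ 0.00048744  0.01834089 -0.05251068] [3.96843054e-01 3.11314815e+00 1.13583050e-03] [0.2508681  0.96802062 0.00112934]
```

```bash
python3 -m creep '[[-0.25,-0.05,-0.3,0,0,0],[0,0,0,0,0,0],[0,0,0,0,0,0]]'; python3 -m creep '[[0,0,0,0,0,0],[0,0,0,0,0,0],[0,0,0,0,0,0],[0,0,0,0,0,0],[0,0,0,0,0,0],[0,0,0,0,0,0],[0,0,0,0,0,0],[0,0,0,0,0,0]]' -1;python3 -m creep '[[0,0,0,0,0,0],[0,0,0,0,0,0],[0,0,0,0,0,0]]'
python3 - <<'E'
from h import *
o=status.get_obs(); print(o['eef_pos'],o['ft_force'],o['ft_torque'])
E
```

```text
clock: 2.65
eef_pos: [0.5612, 0.0543, 0.0746]
tool_rot: [0.127, 0.992, 0.0, 0.0]
ft_force: [0.5, 1.1, -0.8]
grip_width: 0.0853
grasp_force: 0.0
clock: 3.45
eef_pos: [0.5614, 0.0552, 0.0745]
tool_rot: [0.127, 0.992, 0.001, 0.0]
ft_force: [-0.0, 5.2, 1.3]
grip_width: 0.0132
grasp_force: 60.1
clock: 3.75
eef_pos: [0.5614, 0.0552, 0.0745]
tool_rot: [0.127, 0.992, 0.001, 0.0]
ft_force: [-0.4, 4.5, 1.4]
grip_width: 0.0133
grasp_force: 60.1
[0.56136277 0.05519058 0.0745095 ] [-0.37226658  4.53117082  1.40364526] [ 1.09370903  0.00780083 -0.0562176 ]
```

```bash
python3 -m creep '[[0,0.08,0,0,0,0],[0,0,0,0,0,5],[0,0,0,0,0,5],[0,0,0,0,0,5],[0,0,0,0,0,5],[0,0,0,0,0,0]]'; python3 - <<'E'
from h import *
o=status.get_obs(); y=R.from_quat(o['tool_rot']).as_matrix()[:,1];print(o['eef_pos'],o['ft_force'],o['ft_torque'],np.degrees(np.arctan2(y[1],y[0]))-90)
E
```

```text
clock: 4.35
eef_pos: [0.5613, 0.0545, 0.0745]
tool_rot: [-0.047, 0.999, -0.001, 0.0]
ft_force: [0.1, 0.7, 3.0]
grip_width: 0.0129
grasp_force: 60.2
[0.56133576 0.05446948 0.07451331] [0.06933035 0.73901849 2.95398676] [0.19462173 0.0247635  0.04379294] 5.387487637846604
```

```bash
python3 -m creep '[[0,0,0,0,0,5],[0,0,0,0,0,5],[0,0,0,0,0,5],[0,0,0,0,0,5],[0,0,0,0,0,5],[0,0,0,0,0,5],[0,0,0,0,0,5],[0,0,0,0,0,5]]';python3 -m creep '[[0,0,0,0,0,0],[0,0,0,0,0,0]]'; python3 - <<'E'
from h import *
o=status.get_obs(); y=R.from_quat(o['tool_rot']).as_matrix()[:,1];print(o['eef_pos'],o['ft_force'],o['ft_torque'],np.degrees(np.arctan2(y[1],y[0]))-90,o['joint_pos'][5])
snap('wrist','w1.png')
E
```

```text
clock: 5.15
eef_pos: [0.562, 0.0531, 0.0745]
tool_rot: [-0.386, 0.923, -0.002, 0.0]
ft_force: [1.6, -2.6, 0.6]
grip_width: 0.0129
grasp_force: 60.1
clock: 5.35
eef_pos: [0.5621, 0.0532, 0.0745]
tool_rot: [-0.384, 0.923, -0.002, 0.0]
ft_force: [3.2, -5.1, 0.2]
grip_width: 0.013
grasp_force: 60.1
[0.56206685 0.0531694  0.07451842] [ 3.15868054 -5.09545176  0.15348653] [-1.15423123 -0.65145622  0.05160384] 45.16378659493654 -0.6917941201685188
```

View pics/w1.png

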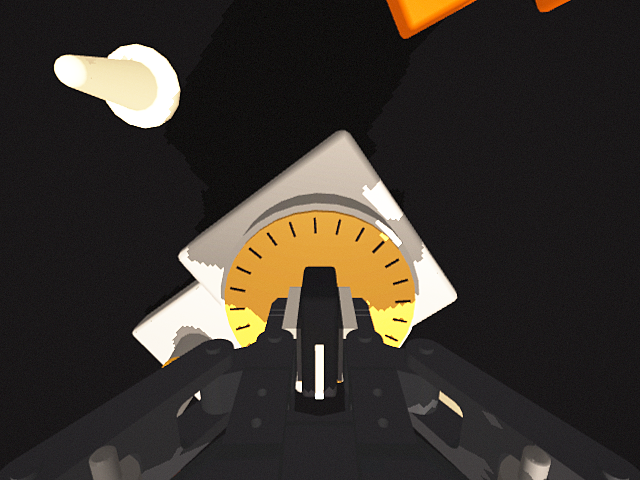

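The knob is gripped and the bar is turned to about 45°. The mark is hidden behind the gripper on the far side, and no ticks look displaced. I'll relieve the side load, turn on to 46.5° and start a light pull.

```bash
cat > s.py <<'E'
from h import *
o=status.get_obs(); y=R.from_quat(o['tool_rot']).as_matrix()[:,1];print(np.round(o['eef_pos']*1000,2),np.round(o['ft_force'],2),np.round(o['ft_torque'],3),'yaw',round(np.degrees(np.arctan2(y[1],y[0]))-90,2),'t',o['clock'])
E
python3 -m creep '[[0.07,-0.1,0,0,0,1.3],[0,0,0,0,0,0]]' >/dev/null; python3 s.py
python3 -m creep '[[0,0,0.05,0,0,0],[0,0,0.05,0,0,0],[0,0,0,0,0,0]]' >/dev/null; python3 s.py
python3 -m creep '[[0,0,0.05,0,0,0],[0,0,0.05,0,0,0],[0,0,0,0,0,0]]' >/dev/null; python3 s.py
python3 -m creep '[[0,0,0.05,0,0,0],[0,0,0,0,0,0]]' >/dev/null; python3 s.py
```

```text
[562.13  53.11  74.49] [ 2.1  -4.91  2.67] [-1.027 -0.369 -0.025] yaw 46.6 t 5.6
[562.13  53.13  74.88] [ 3.61 -5.1  -0.45] [-1.101 -0.638 -0.037] yaw 46.62 t 5.9
[562.13  53.15  75.77] [ 2.92 -5.89 -0.96] [-1.143 -0.727 -0.075] yaw 46.62 t 6.2
[562.11  53.14  76.23] [ 3.72 -5.48 -1.47] [-1.133 -0.662 -0.04 ] yaw 46.62 t 6.4
```

```bash
for i in 1 2 3; do :; done
python3 -m creep '[[0,0,0.05,0,0,0],[0,0,0,0,0,0]]' >/dev/null; python3 s.py
python3 -m creep '[[0,0,0.05,0,0,0],[0,0,0,0,0,0]]' >/dev/null; python3 s.py
python3 -m creep '[[0,0,0.05,0,0,0],[0,0,0,0,0,0]]' >/dev/null; python3 s.py
python3 -m creep '[[0,0,0,0,0,0],[0,0,0,0,0,0]]' >/dev/null; python3 s.py
```

```text
[562.1   53.16  76.7 ] [ 2.62 -5.05 -1.71] [-1.176 -0.689 -0.003] yaw 46.62 t 6.6
[562.11  53.14  77.05] [ 4.19 -5.49 -2.95] [-1.167 -0.82  -0.038] yaw 46.62 t 6.8
[562.12  53.16  77.42] [ 2.93 -4.6  -4.01] [-1.143 -0.887  0.003] yaw 46.62 t 7.0
[562.14  53.17  77.45] [ 4.12 -4.8  -3.89] [-1.096e+00 -8.520e-01  1.000e-03] yaw 46.62 t 7.2
```

```bash

python3 -m creep '[[0,0,0.05,0,0,0],[0,0,0,0,0,1],[0,0,0,0,0,1],[0,0,0,0,0,0]]' >/dev/null; python3 s.py
python3 -m creep '[[0,0,0,0,0,1],[0,0,0,0,0,1],[0,0,0,0,0,0]]' >/dev/null; python3 s.py
python3 -m creep '[[0,0,0,0,0,1],[0,0,0,0,0,1],[0,0,0,0,0,0]]' >/dev/null; python3 s.py
python3 -m creep '[[0,0,0,0,0,1],[0,0,0,0,0,1],[0,0,0,0,0,0]]' >/dev/null; python3 s.py
```

```text
[562.17  53.11  77.8 ] [ 4.17 -4.92 -3.94] [-1.162 -0.971 -0.019] yaw 48.63 t 7.6
[562.21  53.08  77.8 ] [ 3.78 -4.8  -4.63] [-1.206 -1.006 -0.019] yaw 50.63 t 7.9
[562.29  53.    77.8 ] [ 3.97 -5.97 -3.73] [-1.216 -0.943 -0.035] yaw 52.62 t 8.2
[562.35  52.98  77.79] [ 4.2  -6.17 -4.27] [-1.172 -1.029 -0.025] yaw 54.62 t 8.5
```

```bash

python3 -m creep '[[0,0,0,0,0,1],[0,0,0,0,0,1],[0,0,0,0,0,0]]' >/dev/null; python3 s.py
python3 -m creep '[[0,0,0,0,0,1],[0,0,0,0,0,1],[0,0,0,0,0,0]]' >/dev/null; python3 s.py
python3 -m creep '[[0,0,0,0,0,1],[0,0,0,0,0,1],[0,0,0,0,0,0]]' >/dev/null; python3 s.py
python3 -m creep '[[0,0,0,0,0,1],[0,0,0,0,0,1],[0,0,0,0,0,0]]' >/dev/null; python3 s.py
```

```text
[562.37  52.93  77.8 ] [ 4.99 -6.56 -4.77] [-1.249 -1.02  -0.013] yaw 56.62 t 8.8
[562.5   52.89  77.82] [ 4.9  -5.04 -5.35] [-1.249 -1.108 -0.01 ] yaw 58.62 t 9.1
[562.56  52.87  77.83] [ 5.41 -5.44 -5.05] [-1.321 -1.141 -0.018] yaw 60.61 t 9.4
[562.64  52.83  77.84] [ 5.7  -6.33 -5.25] [-1.316 -1.121 -0.072] yaw 62.61 t 9.7
```

```bash

python3 -m creep '[[0,0,0,0,0,1],[0,0,0,0,0,0]]' >/dev/null; python3 s.py
python3 -m creep '[[0,0,0,0,0,-2],[0,0,0,0,0,-2],[0,0,0,0,0,-2],[0,0,0,0,0,-2],[0,0,0,0,0,-2],[0,0,0,0,0,-2],[0,0,0,0,0,-2],[0,0,0,0,0,-2]]' >/dev/null; python3 s.py
python3 -m creep '[[0,0,0,0,0,-2],[0,0,0,0,0,-1],[0,0,0,0,0,0]]' >/dev/null; python3 s.py
python3 -m creep '[[0,0,0,0,0,-1],[0,0,0,0,0,-1],[0,0,0,0,0,0]]' >/dev/null; python3 s.py
python3 -m creep '[[0,0,0,0,0,-1],[0,0,0,0,0,-1],[0,0,0,0,0,0]]' >/dev/null; python3 s.py
```

```text
[562.66  52.82  77.85] [ 5.65 -5.77 -4.83] [-1.299 -1.238  0.028] yaw 63.61 t 9.9
[562.1   53.14  77.81] [ 4.28 -5.14 -4.31] [-1.126 -0.825  0.119] yaw 47.55 t 10.7
[562.03  53.22  77.84] [ 4.45 -4.84 -3.16] [-1.129 -0.872  0.01 ] yaw 44.62 t 11.0
[561.97  53.25  77.81] [ 3.94 -4.55 -3.5 ] [-1.151 -0.763  0.009] yaw 42.61 t 11.3
[561.93  53.3   77.83] [ 3.04 -4.2  -3.37] [-1.039 -0.77  -0.017] yaw 40.62 t 11.6
```

```bash

python3 -m creep '[[0,0,0.05,0,0,-1],[0,0,0,0,0,-1],[0,0,0,0,0,0]]' >/dev/null; python3 s.py
python3 -m creep '[[0,0,0,0,0,-1],[0,0,0,0,0,-1],[0,0,0,0,0,0]]' >/dev/null; python3 s.py
python3 -m creep '[[0,0,0,0,0,-1],[0,0,0,0,0,-1],[0,0,0,0,0,0]]' >/dev/null; python3 s.py
python3 -m creep '[[0,0,0,0,0,-1],[0,0,0,0,0,-1],[0,0,0,0,0,0]]' >/dev/null; python3 s.py
```

```text
[561.88  53.39  78.16] [ 3.73 -3.67 -4.58] [-1.044 -0.834  0.057] yaw 38.63 t 11.9
[561.83  53.43  78.15] [ 2.72 -4.44 -4.87] [-1.063 -0.791  0.013] yaw 36.63 t 12.2
[561.75  53.47  78.46] [ 2.48 -4.25 -1.9 ] [-0.963 -0.636  0.057] yaw 34.62 t 12.5
[561.68  53.54  78.64] [ 2.84 -4.18 -2.58] [-0.933 -0.622 -0.006] yaw 32.62 t 12.8
```

Between 36.6° and 34.6° the force dropped and z rose, so that is the notch. I'll go back to about 34° and ease the knob up.

```bash

python3 -m creep '[[0,0,0,0,0,1.5],[0,0,0,0,0,0]]' >/dev/null; python3 s.py
python3 -m creep '[[0,0,0.05,0,0,0],[0,0,0,0,0,0]]' >/dev/null; python3 s.py
python3 -m creep '[[0,0,0.05,0,0,0],[0,0,0,0,0,0]]' >/dev/null; python3 s.py
python3 -m creep '[[0,0,0.05,0,0,0],[0,0,0,0,0,0]]' >/dev/null; python3 s.py
```

```text
[561.75  53.49  78.7 ] [ 2.47 -4.67 -2.55] [-1.039e+00 -6.290e-01 -1.000e-03] yaw 34.16 t 13.0
[561.76  53.52  79.27] [ 2.7  -4.44 -3.07] [-1.014 -0.635  0.009] yaw 34.14 t 13.2
[561.75  53.51  79.76] [ 2.6  -5.2  -2.03] [-1.081 -0.585  0.048] yaw 34.15 t 13.4
[561.76  53.49  80.29] [ 1.81 -4.8  -2.07] [-1.068 -0.542  0.016] yaw 34.14 t 13.6
```

```bash

python3 -m creep '[[0,0,0.1,0,0,0],[0,0,0.1,0,0,0],[0,0,0,0,0,0]]' >/dev/null; python3 s.py
python3 -m creep '[[0,0,0.1,0,0,0],[0,0,0.1,0,0,0],[0,0,0,0,0,0]]' >/dev/null; python3 s.py
python3 -m creep '[[0,0,0.05,0,0,0],[0,0,0.05,0,0,0],[0,0,0,0,0,0]]' >/dev/null; python3 s.py
python3 -m creep '[[0,0,0.05,0,0,0],[0,0,0.05,0,0,0],[0,0,0,0,0,0]]' >/dev/null; python3 s.py
python3 -m creep '[[0,0,0.05,0,0,0],[0,0,0.05,0,0,0],[0,0,0,0,0,0]]' >/dev/null; python3 s.py
```

```text
[561.78  53.51  82.38] [ 3.09 -4.85 -1.99] [-1.096 -0.566 -0.011] yaw 34.14 t 13.9
[561.75  53.5   84.36] [ 2.61 -4.42 -1.36] [-1.039e+00 -5.250e-01  1.000e-03] yaw 34.15 t 14.2
[561.78  53.5   85.32] [ 2.26 -4.01 -1.32] [-1.044 -0.566  0.037] yaw 34.14 t 14.5
[561.75  53.52  86.29] [ 2.29 -4.67 -1.96] [-1.048 -0.59   0.059] yaw 34.15 t 14.8
[561.76  53.5   87.29] [ 2.67 -5.19 -1.88] [-1.017 -0.549  0.11 ] yaw 34.14 t 15.1
```

```bash

python3 -m creep '[[0,0,0.05,0,0,0],[0,0,0.05,0,0,0],[0,0,0,0,0,0]]' >/dev/null; python3 s.py
python3 -m creep '[[0,0,0.05,0,0,0],[0,0,0.05,0,0,0],[0,0,0,0,0,0]]' >/dev/null; python3 s.py
python3 -m creep '[[0,0,0.05,0,0,0],[0,0,0.05,0,0,0],[0,0,0,0,0,0]]' >/dev/null; python3 s.py
```

```text
[561.75  53.51  88.29] [ 1.99 -3.97 -1.92] [-1.028 -0.53   0.005] yaw 34.14 t 15.4
[561.76  53.52  89.3 ] [ 2.57 -4.92 -1.55] [-1.094 -0.643  0.028] yaw 34.15 t 15.7
[561.78  53.52  90.31] [ 2.4  -3.7  -1.33] [-1.022 -0.59   0.013] yaw 34.15 t 16.0
```

```bash

python3 -m creep '[[0,0,0.05,0,0,0],[0,0,0.05,0,0,0],[0,0,0,0,0,0]]' >/dev/null; python3 s.py
python3 -m creep '[[0,0,0.05,0,0,0],[0,0,0.05,0,0,0],[0,0,0,0,0,0]]' >/dev/null; python3 s.py
python3 -m creep '[[0,0,0.05,0,0,0],[0,0,0.05,0,0,0],[0,0,0,0,0,0]]' >/dev/null; python3 s.py
```

```text
[561.77  53.54  91.27] [ 2.03 -4.66 -1.17] [-1.081 -0.617 -0.01 ] yaw 34.15 t 16.3
[561.75  53.53  92.3 ] [ 3.39 -4.97 -3.16] [-1.028 -0.677  0.031] yaw 34.15 t 16.6
[561.76  53.51  93.23] [ 1.87 -5.01 -1.35] [-1.108 -0.664 -0.051] yaw 34.14 t 16.9
```

```bash

python3 -m creep '[[0,0,0.05,0,0,0],[0,0,0,0,0,0],[0,0,0,0,0,0]]' >/dev/null; python3 s.py
python3 -m creep '[[0,0,0.05,0,0,0],[0,0,0,0,0,0],[0,0,0,0,0,0]]' >/dev/null; python3 s.py
python3 -m creep '[[0,0,0.05,0,0,0],[0,0,0,0,0,0],[0,0,0,0,0,0]]' >/dev/null; python3 s.py
```

```text
[561.74  53.51  93.56] [ 3.38 -3.96 -2.91] [-1.061 -0.704  0.005] yaw 34.14 t 17.2
[561.74  53.5   93.9 ] [ 2.65 -4.93 -3.44] [-1.005 -0.835  0.023] yaw 34.14 t 17.5
[561.71  53.53  94.28] [ 2.69 -4.23 -3.65] [-1.007 -0.877  0.019] yaw 34.14 t 17.8
```

The stop was met at about 18.7 mm out: each step now gains only about 0.35 mm, as it did on the spring. I'll draw a little more.

```bash

python3 -m creep '[[0,0,0.05,0,0,0],[0,0,0,0,0,0],[0,0,0,0,0,0]]' >/dev/null; python3 s.py
python3 -m creep '[[0,0,0.05,0,0,0],[0,0,0,0,0,0],[0,0,0,0,0,0]]' >/dev/null; python3 s.py
python3 -m creep '[[0,0,0.05,0,0,0],[0,0,0,0,0,0],[0,0,0,0,0,0]]' >/dev/null; python3 s.py
```

```text
[561.71  53.52  94.63] [ 3.6  -4.58 -6.42] [-0.997 -0.96  -0.001] yaw 34.14 t 18.1
[561.71  53.52  95.01] [ 3.63 -3.87 -5.72] [-1.042 -0.939 -0.046] yaw 34.14 t 18.4
[561.68  53.52  95.35] [ 4.38 -3.63 -6.29] [-0.985 -1.039  0.009] yaw 34.14 t 18.7
```

```bash

python3 -m creep '[[0,0,-0.05,0,0,0],[0,0,-0.05,0,0,0],[0,0,-0.05,0,0,0],[0,0,0,0,0,0]]' >/dev/null; python3 s.py
python3 -m creep '[[0,0,0,0,0,0],[0,0,0,0,0,0],[0,0,0,0,0,0],[0,0,0,0,0,0],[0,0,0,0,0,0],[0,0,0,0,0,0],[0,0,0,0,0,0],[0,0,0,0,0,0]]' 1 
python3 s.py
python3 -m creep '[[0,0,1,0,0,0],[0,0,2,0,0,0],[0,0,3,0,0,0],[0,0,3,0,0,0],[0,0,3,0,0,0],[0,0,0,0,0,0],[0,0,0,0,0,0]]'
python3 - <<'E'
from h import *
snap('wrist','w2.png')
E
```

```text
[561.69  53.53  94.39] [ 3.17 -4.46 -3.28] [-1.045 -0.772  0.036] yaw 34.15 t 19.1
clock: 19.9
eef_pos: [0.5619, 0.0542, 0.0953]
tool_rot: [-0.294, 0.956, 0.0, 0.0]
ft_force: [0.2, -0.6, 0.1]
grip_width: 0.0854
grasp_force: 0.0
[561.87  54.18  95.34] [ 0.24 -0.58  0.15] [ 0.042 -0.072 -0.019] yaw 34.22 t 19.9
clock: 20.6
eef_pos: [0.5625, 0.0542, 0.2167]
tool_rot: [-0.294, 0.956, -0.0, 0.001]
ft_force: [-0.1, 0.1, 0.4]
grip_width: 0.0855
grasp_force: 0.0
```

View pics/w2.png

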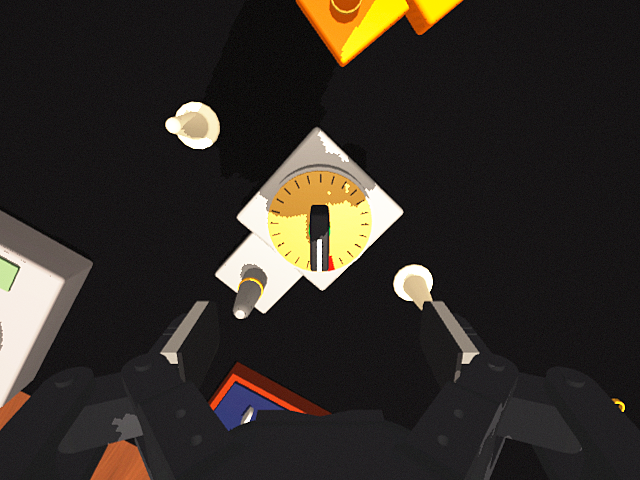

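The gripper is clear. The knob stands raised with its white line at (319,255), about 12° clockwise of the red mark at (331,264), within the notch tolerance. Both cones are upright at (195,125) and (413,283).

```bash
python3 -c "
from workcell import ticket; print(ticket.job_done())"
```

```text
the job is handed in; nothing more can be done
None
```

The job is handed in: I turned the knob on the small pewter holder to the red mark, found the notch about 12° clockwise of it, drew the knob about 19 mm out to its stop at roughly 6 N total pull, and let go; I did not test the lock by trying to turn the knob.

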